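# Click the tablet carousel round to the next dose

### The arm

A 6-joint arm with a two-finger parallel gripper is mounted at the origin on the work surface. World frame = base frame: x ahead of the robot, y to its left, z up, the work surface at z = 0. Lengths are in m, angles in rad, forces in N, time in s.
With the tool pointing down it reaches from about 0.3 to 0.875 m from the base axis. Payload 6.4 kg.
Tool frame: the origin (TCP) lies midway between the tips of the shut fingers; the grasp point (between the pads) lies ctrl.grip_point_offset behind it (ctrl.grip_point_offset is the distance from the TCP to the grasp point, in m); z points along the fingers, y is the direction in which the jaws open and shut (so a half turn about z gives the same grasp; the last joint's range is limited). The gripper opens to 85 mm and grips with 20 to 120 N. Pads are 22 mm wide; open, the fingers measure 114 mm over their backs; the gripper's body (76 mm by 85 mm) begins 54 mm behind the grasp point. The pads swing forward as they close: fully open they stand 13 mm farther back than shut.
Start: joints at [1.037, 0.181, 1.607, -0, 1.354, -0.206], TCP at [0.185, 0.544, 0.231] pointing down, gripper open.
Joint ranges: [-2.99, 2.99], [-0.89, 2.07], [0.3, 2.58], [-1.14, 4.28], [0, 2.63], [-3.12, 3.12]. Speed limits (rad/s): [2.57, 2.57, 3.01, 3.14, 3.14, 3.14].

### API

Orientations are given as a unit quaternion [w, x, y, z].
In Python, from bench import ctrl, viewer gives the robot as it stands.
- The arm moves only by the shell command python3 -m handwheel 'ROWS' [OPENING]. ROWS is JSON, a list of rows, each an object with "travel": the shift along the tool's x, y, z as a fraction of full scale, a list of three; "dr": the turn, a rotation vector about the tool's x, y, z as a fraction of full scale, a list of three. A call has 1 to 20 rows; each row shifts and turns the pose as measured when the row begins, along the tool's axes as they then stand; what a row does not reach is not made up. Full scale, the value 1, is 150 mm for a shift and 30 degrees for a turn. A row lasts 1/12 s, in which the tool goes at most 41.7 mm and 7.16 degrees, less where a joint would pass 70% of its speed; a pose out of reach is approached as far as the arm can. A call with a number of a shift or a turn outside -1 to 1 is refused whole. A call with a gripper value outside its range is refused whole. OPENING is the opening, from -1 (shut) to 1 (fully open), set as the call begins (- or left out, the last holds). The fingers move at their own pace and stop on an object; the grip force is fixed at half the most. Time passes only in rows, so rows that do not move let the fingers close. It gives the time, the measured TCP pose, the force and the opening at its end, in the units of the state.
- ctrl.get_obs(): the state, without advancing time (a new reading comes with each control period).
- viewer.camera(name): name is "scene" or "top" or "wrist"; returns the picture (480x640x3 uint8, red, green, blue); there is no depth.
- viewer.get_calibration(name): a dict with "camera_matrix" (3x3 intrinsics, pixels), "k1" (the pictures are not rectified: a ray, as slopes to the right and down, at radius r is drawn at 1 + k1 r^2 times it, then the intrinsics apply), "R" (3x3) and "t" (3): a world point X has camera coordinates R X + t. Camera axes: x right, y down, z forward; pixel columns grow to the right and rows downward; lengths in m; the calibration is good to about 2 mm. A picture is of the moment at which its call begins: read the wrist's pose just before it. get_calibration takes no time and is no camera call; for the wrist camera it gives the pose at the moment of the call.
- ctrl.hand_in(): hands the job in, once; it reports no verdict.
The state is a dict: "time_s": time; "q": joint angles; "dq": joint speeds; "joint_efforts": joint torques, N m; "eef_pos": TCP position; "eef_rot": TCP orientation; "wrist_force": force on the tool from outside, world axes, zero at the start; "torque": the same for the moment, N m; "opening": opening from 0.0 (shut) to 1.0 (fully open).
Only numpy, scipy, OpenCV 4.12 (cv2) and the standard library are available. Lean on these libraries where they do the work, as an engineer would, in place of code of your own. Each camera call takes 0.05 s, during which the arm holds its last target. There are 200 camera calls.

### The job

The carousel tablet dispenser has been left on a compartment that is already emptied. With a fingertip, flick the lobed edge of its wheel round counterclockwise (seen from above) until the first compartment that still holds tablets lies under the open mouth in the clear cover, settled in its click, and never let the wheel go on past it. Only the wheel is to move: do not lift or shove the dispenser, touch it with the fingers only, and leave the mugs, bowl, jar and box as they stand.

Things in the scene. Friction and masses are not known exactly. Their poses are not given: they have to be found in the camera images.
- dispenser: Loose carousel tablet dispenser, about 1 kg, on rubber feet. White housing 36 mm high, from x = -54 (front) to +90 mm and y = -90 to +90 mm; a dark grey wheel of 160 mm sticks out of its front. Origin on the shelf under the wheel's axis; z up, -x is the thumb side. In front of x = -54 mm there is only the wheel's edge, z = 12 to 28 mm, free from above and below.
- dose_wheel (a joint): Wheel angle, rad, growing counterclockwise from above (the thumb edge then goes to the dispenser's -y). Clicks at every multiple of 0.785 (45 degrees, one compartment); past half way a sprung roller pulls it on into the next click. 0: first filled compartment under the mouth; above 0: gone past. Starts in the click at -1.57, -2.36 or -3.14 (emptied compartment under the mouth), very rarely balanced half-way between two.
- thumb_edge (a point): Fixed point of the dispenser: foremost point of the wheel's edge, half-way up (x = -80 mm, z = 20 mm). The wheel is a disc of 64 mm radius with 8 blunt, straight-sided lobes, 20 mm wide, out to 80 mm radius; gaps 29 mm wide at the bottom, 41 mm outside. In each click a lobe stands at this point and a gap 22.5 degrees to either side. Turning takes 2 to 3 N on a lobe.
- mouth (a point): Fixed point of the dispenser: centre of the open mouth (36 x 30 mm, white frame) in the top of the clear cover, opposite the thumb side.
- dose (a point): Point on the wheel: centre of the first compartment still holding white tablets, 36 mm from the axis; it belongs straight under the mouth. Eight compartments round the wheel, each in line with a lobe; going clockwise from this one two more are filled and one is a solid blank, the other four are emptied.
- mug_a: Stoneware mug, 82 mm across, 92 mm tall, with a handle. Origin under its centre. Bystander.
- mug_b: Stoneware mug, the same as the other. Origin under its centre. Bystander.
- bowl: Terracotta bowl, 140 mm across, 58 mm tall. Origin under its centre. Bystander.
- jar: Turquoise ceramic jar with its lid on, 90 mm across, 124 mm tall. Origin under its centre. Bystander.
- box_door0 (a joint): Swing door of the wooden box (200 x 220 x 190 mm) at the left of the shelf; 0 is closed, rad. Stays closed.
Mind the look-alikes: they are no part of the job. What is shaped like the dispenser but blue is not meant.

How it is judged:
By the outcome, as a careful person would: the job done as asked, in the order asked, and still so for the second after the job is handed in, with the robot touching nothing.
It also fails if it takes over 67 s, if anything falls off the work surface, if the arm or the gripper's body presses on something with over 40 N, if the wrist force passes 120 N, or if a joint passes its speed limit or range.

## Working session

There is one attempt and no reset: what is moved stays moved. The work goes in short steps, Python scripts to look and compute and a shell command to move; the robot and the scene stay as the last step left them, time stands still between calls to the robot, and variables do not carry over. Pictures are saved under pics/ and viewed, about 8 in all and at most 12, crops included, and the job is handed in when it is done.

```bash
ls; mkdir -p pics
cat > h.py <<'E'
import numpy as np, cv2
from bench import ctrl, viewer
def snap(n,f):
    im=viewer.camera(n); cv2.imwrite('pics/'+f,im[:,:,::-1]); return im
def ray(c,u,v):
    K=np.array(c["camera_matrix"]);R=np.array(c["R"]);t=np.array(c["t"])
    d=cv2.undistortPoints(np.array([[[u,v]]],float),K,np.array([c["k1"],0,0,0,0.]))[0,0]
    return -R.T@t, R.T@np.array([d[0],d[1],1])
def onz(c,u,v,z):
    o,d=ray(c,u,v); return o+d*(z-o[2])/d[2]
E
python3 - <<'E'
from h import *
a=snap('top','top0.png');b=snap('scene','sc0.png')
o=ctrl.get_obs();print(o['time_s'],o['eef_pos'],o['eef_rot'],o['opening'],ctrl.grip_point_offset)
for n in('top','scene'):
    c=viewer.get_calibration(n);print(n,np.round(ray(c,320,240),3),c['k1'])
E
```

```text
pics
0.1 [0.18485482 0.54394031 0.23047341] [-2.82124653e-04  1.63156995e-01  9.86599797e-01 -7.45174311e-04] 0.9987797856058861 0.0187
top [[ 0.386  0.153  1.138]
 [ 0.179 -0.017 -0.984]] -0.06108271941623956
scene [[ 1.397  0.356  0.88 ]
 [-0.679 -0.213 -0.703]] -0.018114305979980556
```

View pics/top0.png

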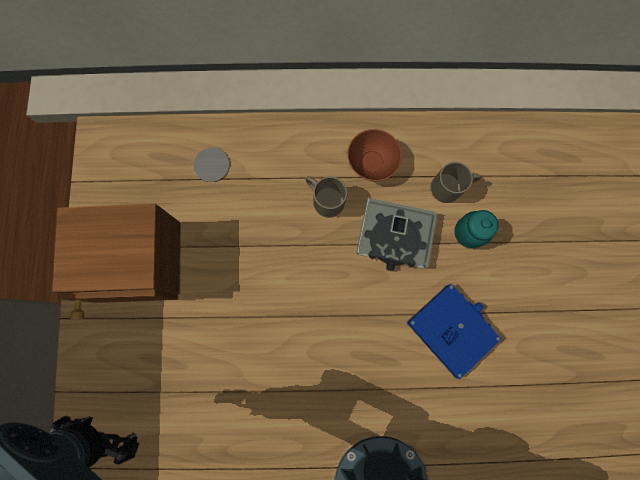

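View pics/sc0.png

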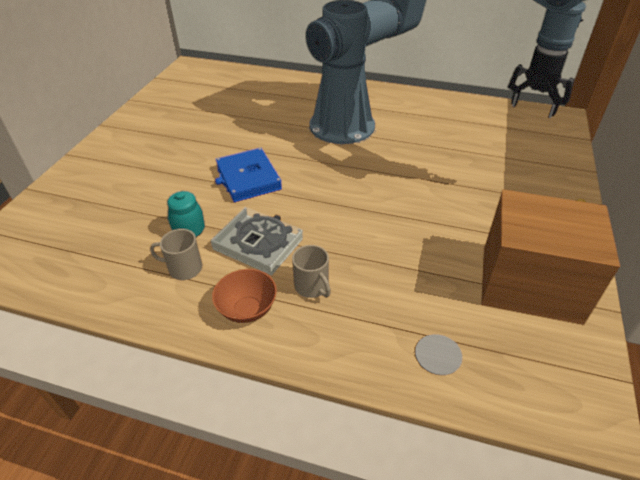

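The top view shows the white dispenser at about (397,235), with its mouth at (399,225) and its thumb lobe at (391,268), facing the robot. The scene view shows it at (257,238). The only look-alike is the blue one, at top (456,330) and scene (248,174). I choose the white one and check it in a close crop.

Run:
```python
from h import *
a=cv2.imread('pics/top0.png');b=cv2.imread('pics/sc0.png')
A=cv2.resize(a[190:280,345:450],None,fx=6,fy=6,interpolation=cv2.INTER_CUBIC)
cv2.imwrite('pics/cropT.png',A)
for n,im,(x0,y0,x1,y1) in(('top',a,(350,190,446,280)),('scene',b,(205,205,305,275))):
    hsv=cv2.cvtColor(im,cv2.COLOR_BGR2HSV)
    m=((hsv[:,:,1]<45)&(hsv[:,:,2]>115)).astype(np.uint8)*255
    k=np.zeros_like(m);k[y0:y1,x0:x1]=m[y0:y1,x0:x1]
    n_,L,s,_=cv2.connectedComponentsWithStats(k);i=1+np.argmax(s[1:,4])
    pts=cv2.findNonZero((L==i).astype(np.uint8))
    h=cv2.convexHull(pts); ap=cv2.approxPolyDP(h,5,True)[:,0]
    c=viewer.get_calibration(n)
    print(n,s[i]);
    for p in ap: print(p,np.round(onz(c,*p,0.036),3))
```

```text
top [360 217   6  23  30]
[364 217] [0.643 0.023 0.036]
[360 239] [0.587 0.035 0.036]
scene [ 212  208   90   64 1262]
[301 230] [0.561 0.045 0.036]
[301 239] [0.592 0.055 0.036]
[271 271] [0.711 0.022 0.036]
[212 242] [ 0.663 -0.151  0.036]
[245 208] [ 0.523 -0.124  0.036]
```

View pics/cropT.png

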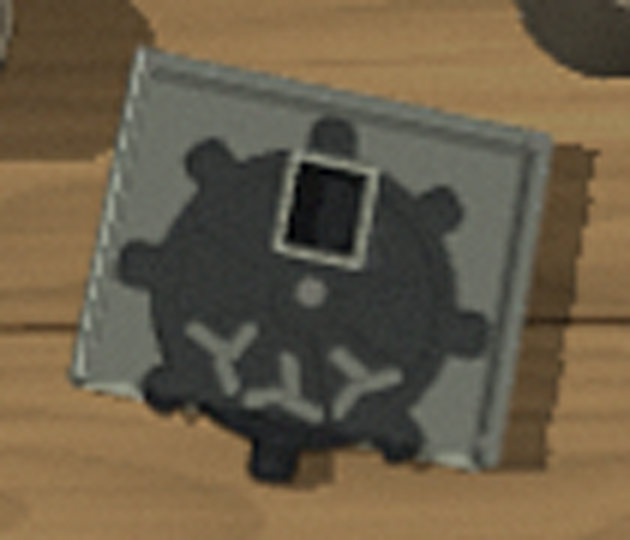

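The crop confirms it: a white housing with a dark wheel, and its mouth at the far side. Three white marks sit at front-left (225,355), front (285,390) and front-right (365,380). Going clockwise, the first filled one would be front-right, so the wheel would be at -2.36. I'll check that with the wrist camera.

Run:
```python
from h import *
c=viewer.get_calibration('top')
f=lambda x,y,z:onz(c,345+(x-2.5)/6,190+(y-2.5)/6,z)
P=[f(*p,.036) for p in((140,50),(548,135),(490,465),(78,380))]
for p in P:print(np.round(p,3))
L=np.array([(P[0]+P[1])/2,(P[2]+P[3])/2]);d=L[0]-L[1];yaw=np.arctan2(d[1],d[0]);e=P[0]-P[1];yaw2=np.arctan2(-e[0],e[1])
print('len',np.linalg.norm(d),np.linalg.norm(e),np.degrees([yaw,yaw2]))
print('hub',f(311,291,.034),'mouth',f(327,210,.045),'tip',f(272,480,.02))
# mouth height from two views: scene mouth px approx
s=viewer.get_calibration('scene')
o,d1=ray(c,345+(327-2.5)/6,190+(210-2.5)/6);o2,d2=ray(s,253,239)
t=np.linalg.lstsq(np.c_[d1,-d2],o2-o,rcond=None)[0];print('mouth2',o+t[0]*d1,o2+t[1]*d2)
for n,u,v in(('jar',477,218),):print(n,onz(c,u,v,.12))
```

```text
[0.693 0.011 0.036]
[ 0.654 -0.16   0.036]
[ 0.514 -0.127  0.036]
[0.552 0.042 0.036]
len 0.14356206920046913 0.17576700583914434 [-12.81031125 -12.81864795]
hub [ 0.58860645 -0.05684768  0.034     ] mouth [ 0.62066873 -0.06305173  0.045     ] tip [ 0.51133716 -0.0394675   0.02      ]
mouth2 [ 0.62303087 -0.06522284  0.03400737] [ 0.62174916 -0.0603004   0.03275973]
jar [ 0.6180094  -0.23292895  0.12      ]
```

```bash
python3 -m handwheel '[{"travel":[-0.2,-0.17,0],"dr":[0,0,0]},{"travel":[-0.2,-0.17,0],"dr":[0,0,0]},{"travel":[-0.2,-0.17,0],"dr":[0,0,0]},{"travel":[-0.2,-0.17,0],"dr":[0,0,0]},{"travel":[-0.2,-0.17,0],"dr":[0,0,0]},{"travel":[-0.2,-0.17,0],"dr":[0,0,0]},{"travel":[-0.2,-0.17,0],"dr":[0,0,0]},{"travel":[-0.2,-0.17,0],"dr":[0,0,0]},{"travel":[-0.2,-0.17,0],"dr":[0,0,0]},{"travel":[-0.2,-0.17,0],"dr":[0,0,0]},{"travel":[-0.2,-0.17,0],"dr":[0,0,0]},{"travel":[-0.2,-0.17,0],"dr":[0,0,0]},{"travel":[-0.2,-0.17,0],"dr":[0,0,0]},{"travel":[-0.2,-0.17,0],"dr":[0,0,0]},{"travel":[-0.2,-0.17,0],"dr":[0,0,0]},{"travel":[-0.2,-0.17,0],"dr":[0,0,0]}]' -1
python3 -m handwheel '[{"travel":[0,0,0],"dr":[0,0,0.23]},{"travel":[0,0,0],"dr":[0,0,0.23]},{"travel":[0,0,0],"dr":[0,0,0.23]},{"travel":[0,0,0],"dr":[0,0,0.23]},{"travel":[0,0,0],"dr":[0,0,0.23]},{"travel":[0,0,0],"dr":[0,0,0.23]},{"travel":[0,0,0],"dr":[0,0,0.23]},{"travel":[0,0,0],"dr":[0,0,0.23]},{"travel":[0,0,0],"dr":[0,0,0.23]},{"travel":[0,0,0],"dr":[0,0,0.23]},{"travel":[0,0,0],"dr":[0,0,0.23]},{"travel":[0,0,0],"dr":[0,0,0.23]}]'
cat >> h.py <<'E'
O=np.array([.588,-.056]);YAW=np.radians(-12.8)
ex=np.array([np.cos(YAW),np.sin(YAW)]);ey=np.array([-ex[1],ex[0]])
def rep():
    from scipy.spatial.transform import Rotation as Ro
    o=ctrl.get_obs();p=o['eef_pos'];q=o['eef_rot'];M=Ro.from_quat([q[1],q[2],q[3],q[0]]).as_matrix()
    d=p[:2]-O
    print('t',o['time_s'],'disp x,y,z mm',np.round([d@ex*1e3,d@ey*1e3,p[2]*1e3],1),'toolx',np.round(M[:,0],3),'tooly',np.round(M[:,1],3),'toolz',np.round(M[:,2],3),'F',np.round(o['wrist_force'],1),'open',round(o['opening'],2))
    return p,M
def todisp(P): d=np.array(P)[:2]-O; return np.round([d@ex*1e3,d@ey*1e3],1)
E
python3 - <<'E'
from h import *
rep();snap('wrist','w0.png');c=viewer.get_calibration('wrist');print(np.round(ray(c,320,240),3))
E
```

```text
time_s: 1.43
eef_pos: [0.5147, -0.0155, 0.2247]
eef_rot: [-0.003, 0.156, 0.988, -0.001]
wrist_force: [0.4, 0.0, 1.0]
opening: -0.001
time_s: 2.43
eef_pos: [0.515, -0.026, 0.2183]
eef_rot: [-0.005, 0.787, 0.616, -0.007]
wrist_force: [-0.8, -0.1, 0.5]
opening: 0.001
t 2.4333 disp x,y,z mm [-77.9  13.1 218.3] toolx [ 0.24   0.971 -0.005] tooly [ 0.971 -0.24  -0.016] toolz [-0.017 -0.001 -1.   ] F [-0.8 -0.1  0.5] open 0.0
[[ 0.536  0.045  0.361]
 [-0.101 -0.28  -0.955]]
```

View pics/w0.png

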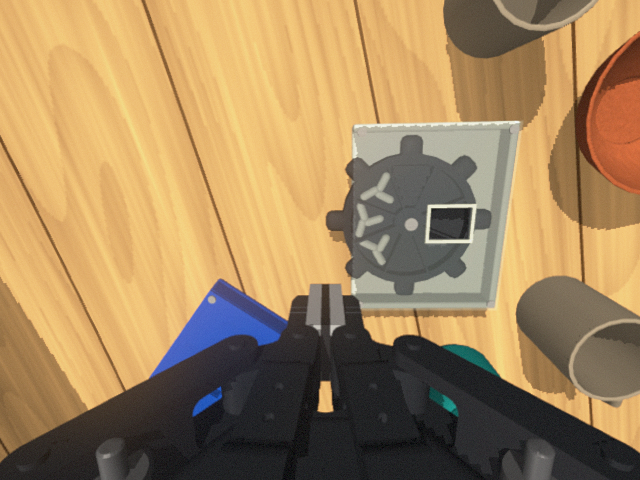

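The wrist view shows tablets at (377,190), (367,220) and (376,248), the mouth at (450,223), the hub at (411,224) and the thumb lobe at (335,220). The most counterclockwise filled compartment is at (376,248), so three clicks are needed. I'll refine the axis position from this view.

Run:
```python
from h import *
c=viewer.get_calibration('wrist')
t=viewer.get_calibration('top')
o,d=ray(c,411,224.5);o2,d2=ray(t,345+308.5/6,190+288.5/6)
k=np.linalg.lstsq(np.c_[d,-d2],o2-o,rcond=None)[0];print('hub2view',o+k[0]*d,o2+k[1]*d2)
for n,u,v,z in(('hub',411,224.5,.03),('thumb tip',327,221,.02),('lobe top',411,135,.02),('lobe bot',404,294,.02),('cornerUL',354,124,.036),('cornerLL',354,307,.036),('UR',519,122,.036),('LR',493,308,.036),('mouth',450.5,223,.036)):
    p=onz(c,u,v,z);print(n,np.round(p,3),todisp(p))
```

```text
hub2view [ 0.58761257 -0.05616342  0.03711218] [ 0.58801835 -0.0562397   0.03720121]
hub [ 0.589 -0.058  0.03 ] [ 1.3 -2.2]
thumb tip [ 0.511 -0.038  0.02 ] [-79.1   0.6]
lobe top [0.605 0.022 0.02 ] [-0.3 79.8]
lobe bot [ 0.57  -0.134  0.02 ] [ -0.5 -79.9]
cornerUL [0.556 0.044 0.036] [-53.3  90.7]
cornerLL [ 0.517 -0.128  0.036] [-53.7 -85.6]
UR [0.693 0.01  0.036] [87.3 88. ]
LR [ 0.651 -0.161  0.036] [ 85.  -88.8]
mouth [ 0.624 -0.064  0.036] [36.5  0.1]
```

```bash
python3 -m handwheel '[{"travel":[0.03,0,0.2],"dr":[0,0,0]},{"travel":[0.03,0,0.2],"dr":[0,0,0]},{"travel":[0.03,0,0.2],"dr":[0,0,0]},{"travel":[0.03,0,0.2],"dr":[0,0,0]},{"travel":[0,0,0.1],"dr":[0,0,0]},{"travel":[0,0,0],"dr":[0,0,0]},{"travel":[0,0,0],"dr":[0,0,0]}]' -1
python3 -c "from h import *;rep()"
```

```text
time_s: 3.07
eef_pos: [0.518, -0.0084, 0.0789]
eef_rot: [-0.003, 0.784, 0.62, -0.006]
wrist_force: [0.1, 1.1, 0.8]
opening: 0.0
t 3.0667 disp x,y,z mm [-78.8  30.9  78.9] toolx [ 0.23   0.973 -0.005] tooly [ 0.973 -0.23  -0.013] toolz [-0.014 -0.002 -1.   ] F [0.1 1.1 0.8] open 0.0
```

```bash
python3 -m handwheel '[{"travel":[0,0,0.07],"dr":[0,0,0]},{"travel":[0,0,0.07],"dr":[0,0,0]},{"travel":[0,0,0.07],"dr":[0,0,0]},{"travel":[0,0,0.07],"dr":[0,0,0]},{"travel":[0,0,0.07],"dr":[0,0,0]},{"travel":[0,0,0.07],"dr":[0,0,0]},{"travel":[0,0,0],"dr":[0,0,0]}]'
python3 - <<'E'
from h import *
rep();snap('wrist','w1.png')
E
```

```text
time_s: 3.65
eef_pos: [0.5209, -0.01, 0.0143]
eef_rot: [-0.0, 0.783, 0.622, -0.004]
wrist_force: [-0.6, -0.4, -0.0]
opening: -0.0
t 3.65 disp x,y,z mm [-75.7  30.   14.3] toolx [ 0.227  0.974 -0.006] tooly [ 0.974 -0.227 -0.005] toolz [-0.006 -0.004 -1.   ] F [-0.6 -0.4 -0. ] open -0.0
```

View pics/w1.png

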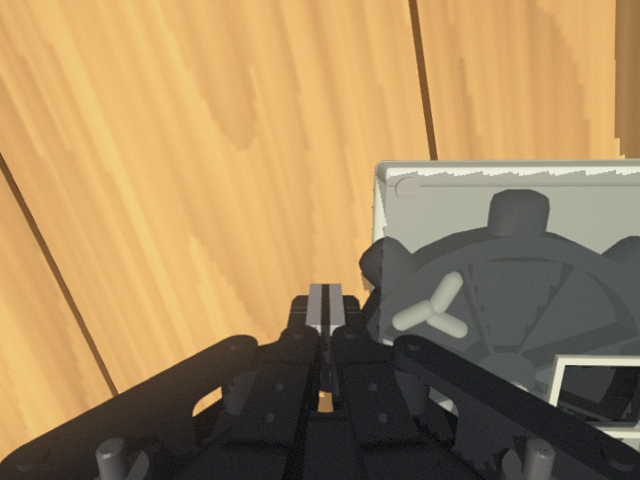

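The fingertip is at image (325,290), in the gap beside the thumb lobe and touching nothing. Next is a slow push.

```bash
python3 -m handwheel '[{"travel":[-0.03,0,0.01],"dr":[0,0,0]},{"travel":[-0.03,0,0],"dr":[0,0,0]},{"travel":[-0.02,0,0],"dr":[0,0,0]},{"travel":[-0.02,0,0],"dr":[0,0,0]},{"travel":[-0.02,0,0],"dr":[0,0,0]},{"travel":[-0.02,0,0],"dr":[0,0,0]},{"travel":[-0.02,0,0],"dr":[0,0,0]},{"travel":[-0.02,0,0],"dr":[0,0,0]},{"travel":[-0.02,0,0],"dr":[0,0,0]}]'
python3 -c "from h import *;rep()"
```

```text
time_s: 4.45
eef_pos: [0.5112, -0.0396, 0.0137]
eef_rot: [-0.003, 0.783, 0.622, -0.004]
wrist_force: [-1.2, 2.8, 0.2]
opening: 0.001
t 4.45 disp x,y,z mm [-78.5  -1.   13.7] toolx [ 0.226  0.974 -0.003] tooly [ 0.974 -0.226 -0.01 ] toolz [-0.011 -0.001 -1.   ] F [-1.2  2.8  0.2] open 0.0
```

```bash
python3 -m handwheel '[{"travel":[-0.02,0,0],"dr":[0,0,0]},{"travel":[-0.02,0.002,0],"dr":[0,0,0]},{"travel":[-0.02,0.002,0],"dr":[0,0,0]},{"travel":[-0.02,0.002,0],"dr":[0,0,0]},{"travel":[-0.02,0.002,0],"dr":[0,0,0]},{"travel":[-0.02,0.002,0],"dr":[0,0,0]},{"travel":[-0.02,0.002,0],"dr":[0,0,0]},{"travel":[-0.02,0.002,0],"dr":[0,0,0]},{"travel":[0,0,0],"dr":[0,0,0]}]'
python3 - <<'E'
from h import *
rep();a=snap('top','t1.png');cv2.imwrite('pics/t1c.png',cv2.resize(a[190:280,345:450,::-1],None,fx=6,fy=6,interpolation=cv2.INTER_CUBIC))
E
```

```text
time_s: 5.2
eef_pos: [0.5099, -0.0699, 0.0149]
eef_rot: [0.001, 0.783, 0.622, -0.004]
wrist_force: [-0.4, 0.2, -0.5]
opening: 0.0
t 5.2 disp x,y,z mm [-73.1 -30.9  14.9] toolx [ 0.227  0.974 -0.007] tooly [ 0.974 -0.227 -0.004] toolz [-0.005 -0.006 -1.   ] F [-0.4  0.2 -0.5] open 0.0
```

View pics/t1c.png

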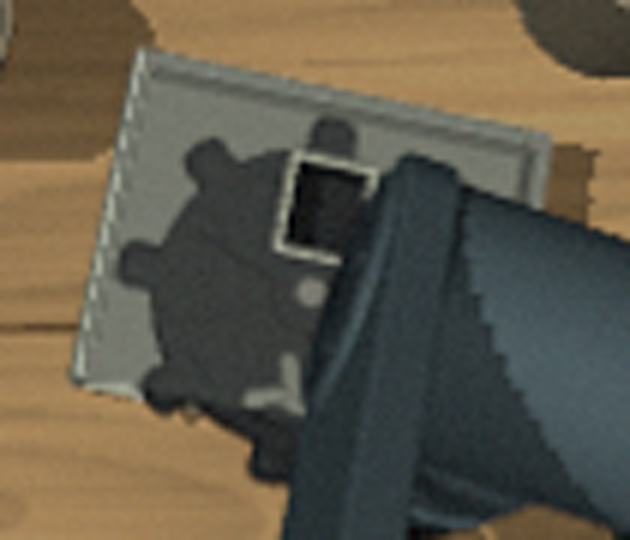

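The crop shows that the front-left compartment is now an emptied one and a lobe is back at the thumb point at (272,460). The housing corners are unchanged. That is one click. Now lift, return and repeat.

```bash
python3 -m handwheel '[{"travel":[0,0,-0.1],"dr":[0,0,0]},{"travel":[0,0,-0.1],"dr":[0,0,0]},{"travel":[0,0,-0.1],"dr":[0,0,0]},{"travel":[0.1,-0.01,0],"dr":[0,0,0]},{"travel":[0.1,-0.01,0],"dr":[0,0,0]},{"travel":[0.1,-0.01,0],"dr":[0,0,0]},{"travel":[0.1,0,0],"dr":[0,0,0]},{"travel":[0,0,0],"dr":[0,0,0]},{"travel":[0,0,0],"dr":[0,0,0]}]'
python3 -c "from h import *;rep()"
```

```text
time_s: 6.0
eef_pos: [0.5239, -0.0081, 0.0643]
eef_rot: [0.004, 0.784, 0.621, -0.0]
wrist_force: [0.2, -0.5, 0.6]
opening: -0.001
t 6.0 disp x,y,z mm [-73.1  32.5  64.3] toolx [ 0.229  0.974 -0.005] tooly [ 0.974 -0.229  0.005] toolz [ 0.004 -0.007 -1.   ] F [ 0.2 -0.5  0.6] open -0.0
```

```bash
python3 -m handwheel '[{"travel":[-0.005,-0.02,0.03],"dr":[0,0,0]},{"travel":[0,-0.02,0.07],"dr":[0,0,0]},{"travel":[0,0,0.07],"dr":[0,0,0]},{"travel":[0,0,0.07],"dr":[0,0,0]},{"travel":[0,0,0.07],"dr":[0,0,0]},{"travel":[0,0,0.01],"dr":[0,0,0]},{"travel":[0,0,0],"dr":[0,0,0]}]'
python3 -c "from h import *;rep()"
```

```text
time_s: 6.58
eef_pos: [0.5161, -0.0101, 0.0097]
eef_rot: [0.003, 0.785, 0.62, -0.001]
wrist_force: [0.3, 0.4, 0.4]
opening: -0.001
t 6.5833 disp x,y,z mm [-80.3  28.8   9.7] toolx [ 0.231  0.973 -0.006] tooly [ 0.973 -0.231  0.004] toolz [ 0.002 -0.007 -1.   ] F [0.3 0.4 0.4] open -0.0
```

```bash
python3 -m handwheel '[{"travel":[-0.03,0.01,0],"dr":[0,0,0]},{"travel":[-0.02,0.01,0],"dr":[0,0,0]},{"travel":[-0.02,0.004,0],"dr":[0,0,0]},{"travel":[-0.02,0.004,0],"dr":[0,0,0]},{"travel":[-0.02,0.004,0],"dr":[0,0,0]},{"travel":[-0.02,0.004,0],"dr":[0,0,0]},{"travel":[-0.02,0.004,0],"dr":[0,0,0]},{"travel":[-0.02,0.004,0],"dr":[0,0,0]},{"travel":[-0.02,0.004,0],"dr":[0,0,0]},{"travel":[-0.02,0.002,0],"dr":[0,0,0]},{"travel":[-0.02,0.002,0],"dr":[0,0,0]},{"travel":[-0.02,0.002,0],"dr":[0,0,0]},{"travel":[-0.02,0.002,0],"dr":[0,0,0]},{"travel":[-0.02,0.002,0],"dr":[0,0,0]},{"travel":[-0.02,0.002,0],"dr":[0,0,0]},{"travel":[-0.02,0.002,0],"dr":[0,0,0]},{"travel":[-0.02,0,0],"dr":[0,0,0]},{"travel":[-0.01,0,0],"dr":[0,0,0]},{"travel":[0,0,0],"dr":[0,0,0]}]'
python3 - <<'E'
from h import *
rep()
E
python3 -m handwheel '[{"travel":[0,0,-0.1],"dr":[0,0,0]},{"travel":[0,0,-0.1],"dr":[0,0,0]},{"travel":[0,0,-0.1],"dr":[0,0,0]},{"travel":[0.1,-0.01,0],"dr":[0,0,0]},{"travel":[0.1,-0.01,0],"dr":[0,0,0]},{"travel":[0.1,-0.01,0],"dr":[0,0,0]},{"travel":[0.1,0,0],"dr":[0,0,0]},{"travel":[0,0,0],"dr":[0,0,0]},{"travel":[0,0,0],"dr":[0,0,0]}]'
python3 - <<'E'
from h import *
rep();snap('wrist','w2.png')
E
```

```text
time_s: 8.17
eef_pos: [0.5098, -0.0707, 0.0104]
eef_rot: [0.001, 0.785, 0.62, -0.003]
wrist_force: [-1.7, -0.5, -0.0]
opening: 0.001
t 8.1667 disp x,y,z mm [-73.  -31.7  10.4] toolx [ 0.232  0.973 -0.006] tooly [ 0.973 -0.232 -0.002] toolz [-0.003 -0.005 -1.   ] F [-1.7 -0.5 -0. ] open 0.0
time_s: 8.92
eef_pos: [0.5245, -0.01, 0.0601]
eef_rot: [0.005, 0.785, 0.619, 0.001]
wrist_force: [-0.9, 0.1, -0.3]
opening: -0.003
t 8.9167 disp x,y,z mm [-72.1  30.8  60.1] toolx [ 0.233  0.972 -0.005] tooly [ 0.972 -0.233  0.009] toolz [ 0.008 -0.007 -1.   ] F [-0.9  0.1 -0.3] open -0.0
```

View pics/w2.png

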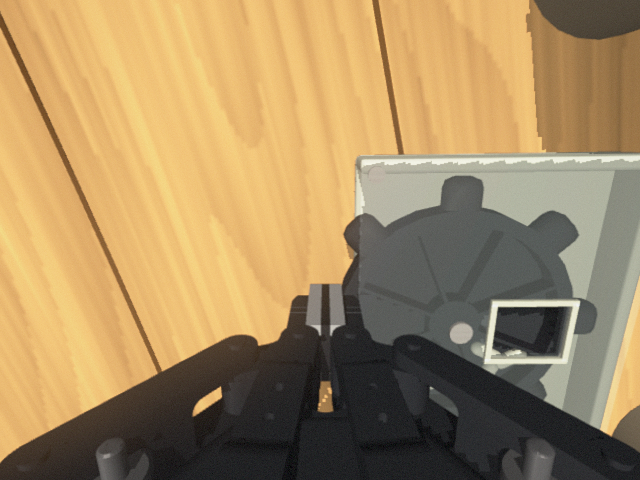

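The wrist view shows an emptied compartment under the mouth at (530,330), with the first tablets just clockwise of it at (500,352). One click remains.

```bash
python3 -m handwheel '[{"travel":[0,-0.02,0.03],"dr":[0,0,0]},{"travel":[0,-0.02,0.07],"dr":[0,0,0]},{"travel":[0,-0.01,0.07],"dr":[0,0,0]},{"travel":[0,0,0.07],"dr":[0,0,0]},{"travel":[0,0,0.05],"dr":[0,0,0]},{"travel":[0,0,0],"dr":[0,0,0]},{"travel":[0,0,0],"dr":[0,0,0]}]'
python3 -c "from h import *;rep()"
```

```text
time_s: 9.55
eef_pos: [0.5151, -0.0111, 0.0102]
eef_rot: [0.004, 0.786, 0.618, -0.0]
wrist_force: [0.4, -0.5, -0.4]
opening: -0.002
t 9.55 disp x,y,z mm [-81.1  27.6  10.2] toolx [ 0.237  0.971 -0.005] tooly [ 0.971 -0.237  0.006] toolz [ 0.005 -0.006 -1.   ] F [ 0.4 -0.5 -0.4] open -0.0
```

Same push, one row shorter because it starts 1 mm further along.

```bash
python3 -m handwheel '[{"travel":[-0.02,0.01,0],"dr":[0,0,0]},{"travel":[-0.02,0.01,0],"dr":[0,0,0]},{"travel":[-0.02,0.004,0],"dr":[0,0,0]},{"travel":[-0.02,0.004,0],"dr":[0,0,0]},{"travel":[-0.02,0.004,0],"dr":[0,0,0]},{"travel":[-0.02,0.004,0],"dr":[0,0,0]},{"travel":[-0.02,0.004,0],"dr":[0,0,0]},{"travel":[-0.02,0.004,0],"dr":[0,0,0]},{"travel":[-0.02,0.004,0],"dr":[0,0,0]},{"travel":[-0.02,0.002,0],"dr":[0,0,0]},{"travel":[-0.02,0.002,0],"dr":[0,0,0]},{"travel":[-0.02,0.002,0],"dr":[0,0,0]},{"travel":[-0.02,0.002,0],"dr":[0,0,0]},{"travel":[-0.02,0.002,0],"dr":[0,0,0]},{"travel":[-0.02,0.002,0],"dr":[0,0,0]},{"travel":[-0.02,0.002,0],"dr":[0,0,0]},{"travel":[-0.02,0,0],"dr":[0,0,0]},{"travel":[0,0,0],"dr":[0,0,0]},{"travel":[0,0,0],"dr":[0,0,0]}]'
python3 -c "from h import *;rep()"
```

```text
time_s: 11.13
eef_pos: [0.5095, -0.0687, 0.0108]
eef_rot: [0.002, 0.787, 0.617, -0.002]
wrist_force: [-1.8, 0.4, -1.3]
opening: 0.004
t 11.1333 disp x,y,z mm [-73.7 -29.8  10.8] toolx [ 0.238  0.971 -0.005] tooly [ 0.971 -0.238  0.002] toolz [ 0.    -0.006 -1.   ] F [-1.8  0.4 -1.3] open 0.0
```

```bash
python3 -m handwheel '[{"travel":[0,0,-0.08],"dr":[0,0,0]},{"travel":[0,0,-0.1],"dr":[0,0,0]},{"travel":[0,0,-0.2],"dr":[0,0,0]},{"travel":[0,0,-0.25],"dr":[0,0,0]},{"travel":[0.1,0,-0.25],"dr":[0,0,0]},{"travel":[0.1,0,-0.25],"dr":[0,0,0]},{"travel":[0.1,0,-0.2],"dr":[0,0,0]},{"travel":[0,0,0],"dr":[0,0,0]},{"travel":[0,0,0],"dr":[0,0,0]}]'
python3 - <<'E'
from h import *
rep();a=snap('wrist','w3.png');t=snap('top','t3.png')
c=viewer.get_calibration('wrist')
import json;np.save('w3.npy',c,allow_pickle=True)
E
```

```text
time_s: 11.88
eef_pos: [0.5223, -0.0207, 0.2281]
eef_rot: [0.005, 0.787, 0.617, 0.003]
wrist_force: [0.3, -0.3, -0.4]
opening: -0.0
t 11.8833 disp x,y,z mm [-71.9  19.8 228.1] toolx [ 0.238  0.971 -0.002] tooly [ 0.971 -0.238  0.011] toolz [ 0.01  -0.005 -1.   ] F [ 0.3 -0.3 -0.4] open -0.0
```

View pics/w3.png

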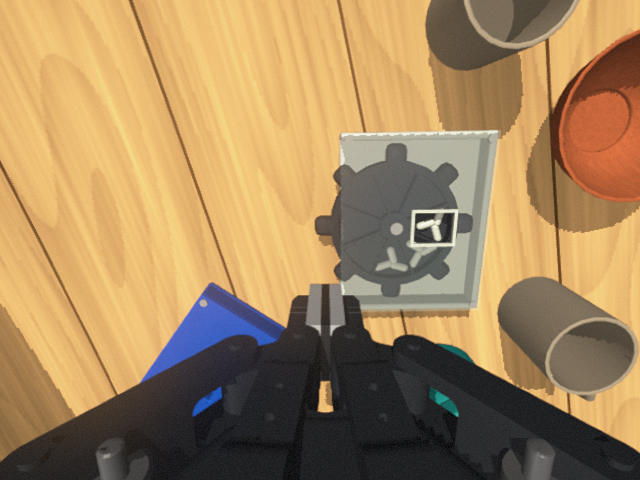

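Tablets lie under the mouth at (434,228). The two other filled compartments follow clockwise at (418,252) and (391,262). A quick numeric check of the click and the housing before handing in.

Run:
```python
from h import *
c=np.load('w3.npy',allow_pickle=True).item()
for n,u,v,z in(('hub',397,228.5,.034),('thumb tip',316,225.5,.02),('lobe +y',396.5,144,.02),('lobe -y',391,296,.02),('UL',341,133,.036),('UR',498,131,.036),('LR',475,309,.036)):
    print(n,todisp(onz(c,u,v,z)))
a=cv2.imread('pics/top0.png').astype(int);b=cv2.imread('pics/t3.png').astype(int)
d=(abs(a-b).max(2)>40).astype(np.uint8)
for n,(x0,y0,x1,y1) in dict(bowl=(345,125,405,185),mugA=(300,170,350,220),mugB=(430,155,490,205),jar=(450,205,500,252),housing_top=(358,195,440,212)).items(): print(n,d[y0:y1,x0:x1].sum())
```

```text
hub [ 0.3 -0.2]
thumb tip [-79.1   0.7]
lobe +y [-0.7 79.2]
lobe -y [ -0.1 -79.5]
UL [-54.3  90.3]
UR [86.4 89.1]
LR [ 84.5 -88.2]
bowl 13
mugA 0
mugB 439
jar 1401
housing_top 676
```

```bash
python3 -c "
from h import *
print(ctrl.hand_in())"
```

```text
the job is handed in; nothing more can be done
None
```

The wheel now has the first filled compartment under the mouth, settled in its click, and the job is handed in. It started three clicks short (-2.36), so I gave the thumb lobe three slow pushes with the shut fingertips and lifted clear between them. The robot's clock read about 12 s of the 67 s allowed.

**Wheel:** The last wrist picture shows tablets under the mouth and the two other filled compartments clockwise of it. Measured lobe tips are within about 1 mm of their click positions. I never saw the wheel go past the click.

**Dispenser:** The hub and housing corners measure within 1–2 mm of where they were before the first push, which is about the accuracy of the measurement. The force was about 3 N at the one reading taken during a push, and near zero once the arm was clear.

**Other objects:** Comparing the top pictures from before and after, one mug and the bowl show no change. The check on the other mug, the jar and the top edge of the housing did not come out clean; I put that down to the arm being in that view, since it never went down near them. I did not check the box afterwards; the arm stayed well away from it.

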